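Turn the hotel bath menu to its next board

ROBOT

A 6-joint arm with a two-finger parallel gripper is mounted at the origin on the work surface. World frame = base frame: x ahead of the robot, y to its left, z up, the work surface at z = 0. Lengths are in m, angles in rad, forces in N, time in s.
With the tool pointing down it reaches from about 0.35 to 0.875 m from the base axis. Payload 4.2 kg.
Tool frame: the origin (TCP) lies on the centre line of the jaws, within the pads' length; the fingertips stand r.finger_overhang ahead of it and the grasp point (between the pads) lies 11 mm behind it (r.finger_overhang is the distance from the TCP to the fingertips, in m); z points along the fingers, y is the line along which they close (so a half turn about z gives the same grasp; the last joint's range is limited). The gripper opens to 85 mm and grips with 20 to 120 N. Pads are 22 mm wide; open, the fingers measure 114 mm over their backs; the gripper's body (76 mm by 85 mm) begins 54 mm behind the grasp point. The pads swing forward as they close: fully open they stand 13 mm farther back than shut.
Start: joints at [-1.042, 0.385, 0.008, 0, -1.194, -0.259], TCP at [0.167, -0.602, 0.239] pointing down, gripper open.
Joint ranges: [-3.14, 3.14], [-1.21, 2.06], [-1.07, 1.41], [-3.16, 2.05], [-2.99, -0.16], [-3.1, 3.1]. Speed limits (rad/s): [2.79, 2.79, 3.14, 3.14, 3.14, 3.14].

INTERFACE

Orientations are given as a 3x3 rotation matrix whose columns are the frame's x, y, z axes.
In Python, from plant import r gives the robot as it stands. The module is installed in compiled form; this text tells all that it offers. Calls block until the motion is done:
- r.move_pose(position, orientation): joint-space move of the TCP to a pose.
- r.line_to(position, speed=0.15, rot=None): straight line of the TCP; rot=None keeps the orientation; speed is the mean speed in m/s.
- r.move_joints(angles): joint-space move.
- r.grip(opening, grasp_force=None): finger opening in m; grasp_force is the grip in N (None keeps the last); returns when the fingers have stopped.
- r.pause(seconds).
- r.inverse_kinematics(position, orientation): joint angles nearest the present ones, or None.
- r.get_state(): the state.
- r.grab_frame(name): name is "side" or "top"; returns a dict with "image" (400x640x3 uint8, red, green, blue), "z_map" (400x640 float32, m along the optical axis (not along the pixel's ray), 0 where there is no reading), "vertical_fov" (degrees; the focal length in pixels is half the picture's height over the tangent of half this angle, whatever the lens; pixels are square), "cx", "cy" (the principal point, pixels), "camera_from_world" (4x4, takes a point from world to camera coordinates). Camera axes: x right, y up, looking along -z (the intrinsics and any distortion apply to the point x, -y, -z); pixel columns grow to the right and rows downward; lengths in m; the calibration is good to about 2 mm. A picture is of the moment at which its call begins.
A pose or a line that the arm cannot do raises r.Unreachable and nothing moves.
- r.hand_in(): hands the job in; it is judged then, once.
The state is a dict: "t": time; "joint_positions": joint angles; "joint_velocities": joint speeds; "tau": joint torques, N m; "tcp_pos": TCP position; "tool_rot": TCP orientation; "force": force on the tool from outside, world axes, zero at the start; "moment": the same for the moment, N m; "opening": finger opening in m; "grasp_force": force on a finger pad.
Only numpy, scipy, OpenCV 4.12 (cv2) and the standard library are available. Lean on these libraries where they do the work, as an engineer would, in place of code of your own. Each camera call takes 0.05 s, during which the arm holds its last target. There are 200 camera calls.

TASK

The guests' bath menu lies open on the hotel vanity. Push up under the orange tab with a fingertip, without pinching anything, and turn that one top board over the rings, gently and without flinging it, so that it ends lying flat on the pile on the other side. Only this board is turned: the green-tabbed board under it stays down, the menu stays where it lies, and the tumbler, shampoo bottle and soap carton are left alone.

Things in the scene. Friction and masses are not known exactly. Their poses are not given: they have to be found in the camera images.
- menu: open ring binder, loose, 2 kg: brown hard cover 235 (x) x 388 (y) x 4 mm, two 60 mm steel rings at x = -40 and 40 mm, 66 mm high, a level pile of stiff cream boards on either side. Origin on the vanity top (z = 0) under the ring centres; x along the spine, y from right-hand to left-hand pile, z up. Boards turn about the line through the ring centres, along x, 34 mm up
- board (a joint): turn of the top right-hand board: 0 flat on the right (start), 1.57 upright, 3.14 flat on the left. Rigid, 210 (menu x) x 140 x 4 mm, 0.15 kg; at 0 its underside is 32 mm up and it spans 24 to 164 mm from the ring centres, to menu -y. The rings drag and damp it: 1 to 2 N at the tab moves it; it sinks back if left before upright, sinks over in about 1 s past it
- tab (a point): centre of the orange tab on the top board's outer edge, 174 mm from the ring centres, at menu x = 0; turns with the board. The tab is 36 mm wide along menu x, 4 mm thick, and sticks out 20 mm beyond the board's edge with free air under it (28 mm down to the cover, which ends 194 mm from the spine line)
- next_board (a joint): turn of the second right-hand board, just under the top one; same size and drag, turning line 4 mm lower; 0 = flat, to stay so. Its outer edge also lies about 164 mm from the spine line, its underside 28 mm up; its green tab is centred at menu x = -75 mm, clear of the orange one
- tumbler: clear glass tumbler standing beyond the menu, 72 mm across, 100 mm high; origin at the centre of its foot
- shampoo: amber shampoo bottle with a black cap standing beyond the menu, 42 mm across, about 105 mm high; origin at the centre of its foot
- soap: dark brown soap carton lying to the right of the menu's far end, 75 x 50 x 24 mm; origin at the centre of its underside

How it is judged:
By the outcome, as a careful person would: the job done as asked, in the order asked, and still so for the second after the job is handed in, with the robot touching nothing.
It also fails if it takes over 42 s, if anything falls off the work surface, if the arm or the gripper's body presses on something with over 40 N, if the wrist force passes 120 N, or if a joint passes its speed limit or range.

## Working session

There is one attempt and no reset: what is moved stays moved. The work goes in short steps, each a Python script; the robot and the scene stay as the last script left them, time stands still between calls to the robot, and variables do not carry over. Pictures are saved under pics/ and viewed, at most 10 in all, crops included, and the job is handed in when it is done.

```bash
mkdir -p pics; cat > h.py <<'E'
import numpy as np, cv2
from plant import r
def frame(n):
    f=r.grab_frame(n); return f
def world(f):
    z=f["z_map"]; H,W=z.shape; fl=H/2/np.tan(np.radians(f["vertical_fov"])/2)
    v,u=np.mgrid[:H,:W]
    c=np.stack([(u-f["cx"])/fl*z,-(v-f["cy"])/fl*z,-z,np.ones_like(z)],-1)
    p=c@np.linalg.inv(f["camera_from_world"]).T
    p=p[...,:3]; p[z==0]=np.nan; return p
def save(f,n): cv2.imwrite("pics/"+n,f["image"][...,::-1])
E
python3 - <<'E'
from h import *
for n in("top","side"):
    f=frame(n); save(f,n+"0.png"); print(n,{k:f[k] for k in f if k not in("image","z_map")})
    np.savez("pics/"+n,p=world(f),im=f["image"])
s=r.get_state();print(s["t"],s["tcp_pos"],s["tool_rot"],r.finger_overhang,s["opening"])
E
```

```text
top {'vertical_fov': 44.110256548496224, 'cx': 320.5216930165606, 'cy': 205.72969865312766, 'camera_from_world': array([[-0.02410105, -0.99949757, -0.02058506, -0.01705073],
       [ 0.99829588, -0.02515652,  0.05265446, -0.61187806],
       [-0.05314586, -0.01928095,  0.9984006 , -1.08577536],
       [ 0.        ,  0.        ,  0.        ,  1.        ]])}
side {'vertical_fov': 55.46659416795348, 'cx': 327.8483505767994, 'cy': 203.52790149827916, 'camera_from_world': array([[-0.85037441, -0.52603954, -0.01207335,  0.51894325],
       [ 0.29726257, -0.49922258,  0.81388684, -0.25888939],
       [-0.43416395,  0.68851958,  0.58089797, -0.40943517],
       [ 0.        ,  0.        ,  0.        ,  1.        ]])}
0.1 [ 0.16646959 -0.6019012   0.23832323] [[-9.63872476e-01 -2.66363457e-01 -5.98208786e-04]
 [-2.66364114e-01  9.63870737e-01  1.83313029e-03]
 [ 8.83170216e-05  1.92624519e-03 -9.99998141e-01]] 0.008 0.08540327808897549
```

View pics/top0.png

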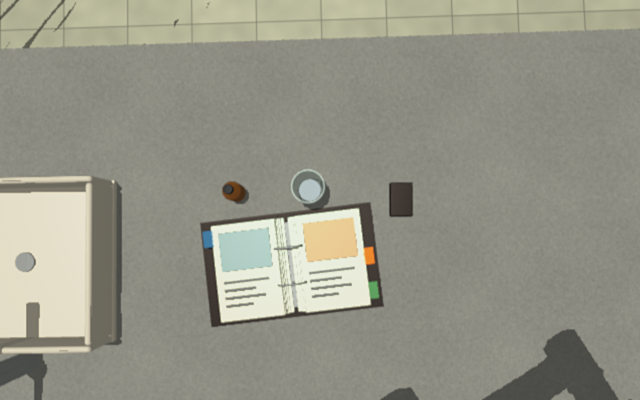

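View pics/side0.png

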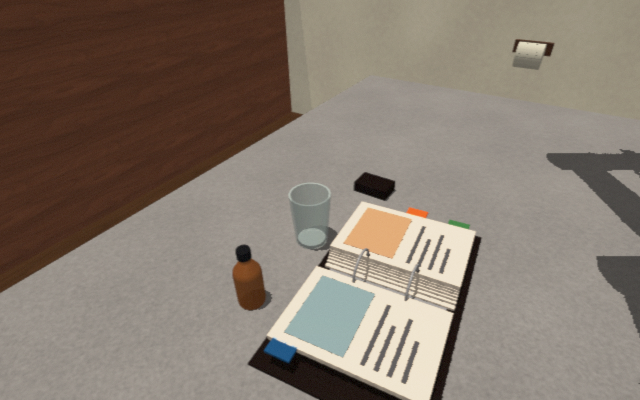

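The top view shows the menu with cover corners near (202,223), (370,203), (383,305), (212,326). The orange tab is at (370,256) and the green one at (374,290). The tumbler is at (308,187), the bottle at (233,190) and the soap at (401,199). The side view agrees. Next I'll turn these into world positions.

```bash
python3 - <<'E'
from h import *
d=np.load("pics/top.npz"); p=d["p"]; im=d["im"]; hsv=cv2.cvtColor(im,cv2.COLOR_RGB2HSV)
def blob(lo,hi,u0,u1,v0,v1):
    m=np.zeros(im.shape[:2],bool); m[v0:v1,u0:u1]=cv2.inRange(hsv[v0:v1,u0:u1],lo,hi)>0
    return m
o=blob((3,200,180),(20,255,255),362,380,245,268); g=blob((40,80,60),(80,255,255),365,385,280,302)
for n,m in(("orange",o),("green",g)):
    v,u=np.nonzero(m); q=p[m]; print(n,m.sum(),u.min(),u.max(),v.min(),v.max(),np.nanmedian(q,0), np.nanmin(q,0),np.nanmax(q,0))
# whole menu by height
m=(p[...,2]>0.0025)&(p[...,0]>.3)
for n,(v,u) in dict(c1=(223,202),c2=(203,370),c3=(305,383),c4=(326,212)).items(): print(n,p[v,u])
# cream boards mask by height 28-40mm
m=((p[...,2]>.024)&(p[...,2]<.045)&(hsv[...,1]<60)&(hsv[...,2]>150)).astype(np.uint8); m[:200]=0;m[330:]=0;m[:,:205]=0;m[:,375:]=0
for nm,s in(("L",slice(200,278)),("R",slice(300,380))):
    mm=np.zeros_like(m); mm[:,s]=m[:,s]
    q=p[mm>0][:,:2].astype(np.float32); print(nm,cv2.minAreaRect(q),np.median(p[mm>0][:,2]))
for n,(v,u,h) in dict(tum=(187,308,15),sh=(190,233,12),soap=(199,401,10)).items():
    q=p[v-h:v+h,u-h:u+h].reshape(-1,3); q=q[q[:,2]>.012]; print(n,q.min(0),q.max(0))
print("floor",np.nanmedian(p[340:380,250:350,2]),np.nanmedian(p[80:150,450:600,2]))
# dark cover
m=((hsv[...,2]<75)&(abs(p[...,2])<.015)).astype(np.uint8); m[:200]=0;m[330:]=0;m[:,:198]=0;m[:,388:]=0
q=p[m>0][:,:2].astype(np.float32);print("cover",cv2.minAreaRect(q),m.sum())
E
```

```text
orange 124 365 373 247 263 [ 0.50032277 -0.13566949  0.0363941 ] [ 0.48287772 -0.14408976  0.03064294] [ 0.51758953 -0.12656382  0.04062679]
green 158 369 379 281 298 [ 0.42472474 -0.14396587  0.03192669] [ 4.02546873e-01 -1.57146220e-01 -7.85906447e-05] [ 0.44385047 -0.13361845  0.03642772]
c1 [0.57955147 0.23736939 0.00350434]
c2 [ 0.61526535 -0.14347602  0.00380391]
c3 [ 0.38669661 -0.16595069  0.00113011]
c4 [0.34862244 0.21739884 0.00393266]
L ((0.47404828667640686, 0.1306937038898468), (0.21068677306175232, 0.14332892000675201), 5.506262302398682) 0.03248123392593305
R ((0.4922083020210266, -0.05404333770275116), (0.21031087636947632, 0.14388534426689148), 5.887537479400635) 0.036435510165470086
tum [ 0.61688615 -0.038297    0.01244284] [0.67956437 0.02326727 0.10417133]
sh [0.6264643  0.13697222 0.01429471] [0.66695058 0.17784206 0.10973749]
soap [ 0.60070094 -0.23143698  0.01642024] [ 0.64393615 -0.18746728  0.03100355]
floor 0.00034318949812961463 0.0005398776089966528
cover ((0.5030875205993652, 0.040625229477882385), (0.2729302644729614, 0.3857279419898987), 5.586317539215088) 1886
```

Measurements agree: menu origin is about (0.483, 0.038), yaw about 0.10 rad. The predicted tab is (0.500, -0.135), against (0.500, -0.136) measured. Next: closed fingers tilted 30° below horizontal, reachability check, then a move to the pre-pose.

```bash
cat >> h.py <<'E'
O=np.array([.4832,.0383,0]); yaw=.0995
mx=np.array([np.cos(yaw),np.sin(yaw),0]); my=np.array([-np.sin(yaw),np.cos(yaw),0]); ez=np.array([0,0,1.])
def tool(th=np.radians(30),s=1):
    d=np.cos(th)*my-np.sin(th)*ez; n=np.sin(th)*my+np.cos(th)*ez
    y=s*mx; return np.stack([np.cross(y,d),y,d],1),d,n
def tcp(y,z,th=np.radians(30),x=0,s=1):   # upper leading fingertip corner at menu (x,y,z)
    R,d,n=tool(th,s); return O+x*mx+y*my+z*ez-.011*n-.008*d
def arc(phi,rr): # corner on board underside
    return -rr*np.cos(phi)+(-.002)*np.sin(phi), .034+rr*np.sin(phi)-.002*np.cos(phi)
E
python3 - <<'E'
from h import *
for th in (20,30,40):
  for s in(1,-1):
    t=np.radians(th); R=tool(t,s)[0]; out=[]
    for y,z in [(-.26,.12),(-.215,.0255),(-.175,.0255)]+[arc(np.radians(a),.173) for a in (20,50,80,110)]:
        q=r.inverse_kinematics(tcp(y,z,t,s=s),R); out.append(None if q is None else np.round(q,2).tolist())
    print(th,s,*out,sep="\n ")
E
```

```text
20
 1
 [-0.61, 0.86, 0.32, -0.87, -1.93, -2.34]
 [-0.56, 0.95, 0.22, -0.86, -1.77, -2.22]
 [-0.52, 0.93, 0.15, -0.89, -1.72, -2.2]
 [-0.51, 0.82, 0.13, -0.91, -1.77, -2.28]
 [-0.45, 0.67, 0.07, -0.96, -1.79, -2.37]
 [-0.35, 0.56, -0.02, -1.03, -1.73, -2.44]
 [-0.22, 0.51, -0.12, -1.1, -1.61, -2.45]
20
 -1
 [-0.61, 0.86, 0.32, -0.87, -1.93, 0.8]
 [-0.56, 0.95, 0.22, -0.86, -1.77, 0.92]
 [-0.52, 0.93, 0.15, -0.89, -1.72, 0.94]
 [-0.51, 0.82, 0.13, -0.91, -1.77, 0.87]
 [-0.45, 0.67, 0.07, -0.96, -1.79, 0.77]
 [-0.35, 0.56, -0.02, -1.03, -1.73, 0.7]
 [-0.22, 0.51, -0.12, -1.1, -1.61, 0.7]
30
 1
 [-0.57, 0.78, 0.27, -0.77, -1.8, -2.35]
 [-0.52, 0.87, 0.16, -0.78, -1.63, -2.24]
 [-0.48, 0.84, 0.09, -0.81, -1.58, -2.23]
 [-0.47, 0.74, 0.08, -0.82, -1.64, -2.31]
 [-0.41, 0.59, 0.04, -0.87, -1.67, -2.42]
 [-0.29, 0.48, -0.04, -0.93, -1.61, -2.51]
 [-0.16, 0.43, -0.13, -1.0, -1.49, -2.54]
30
 -1
 [-0.57, 0.78, 0.27, -0.77, -1.8, 0.79]
 [-0.52, 0.87, 0.16, -0.78, -1.63, 0.91]
 [-0.48, 0.84, 0.09, -0.81, -1.58, 0.91]
 [-0.47, 0.74, 0.08, -0.82, -1.64, 0.83]
 [-0.41, 0.59, 0.04, -0.87, -1.67, 0.72]
 [-0.29, 0.48, -0.04, -0.93, -1.61, 0.64]
 [-0.16, 0.43, -0.13, -1.0, -1.49, 0.6]
40
 1
 [-0.53, 0.7, 0.21, -0.67, -1.66, -2.37]
 [-0.48, 0.79, 0.09, -0.7, -1.48, -2.27]
 [-0.43, 0.76, 0.02, -0.73, -1.43, -2.28]
 [-0.41, 0.65, 0.03, -0.73, -1.5, -2.36]
 [-0.34, 0.52, 0.0, -0.76, -1.54, -2.48]
 [-0.22, 0.4, -0.06, -0.82, -1.5, -2.59]
 [-0.07, 0.36, -0.14, -0.88, -1.38, -2.65]
40
 -1
 [-0.53, 0.7, 0.21, -0.67, -1.66, 0.77]
 [-0.48, 0.79, 0.09, -0.7, -1.48, 0.87]
 [-0.43, 0.76, 0.02, -0.73, -1.43, 0.87]
 [-0.41, 0.65, 0.03, -0.73, -1.5, 0.78]
 [-0.34, 0.52, 0.0, -0.76, -1.54, 0.67]
 [-0.22, 0.4, -0.06, -0.82, -1.5, 0.55]
 [-0.07, 0.36, -0.14, -0.88, -1.38, 0.49]
```

```bash
python3 - <<'E'
from h import *
R=tool(s=-1)[0]
r.grip(0.0,20)
r.move_pose(tcp(-.26,.12),R)
r.line_to(tcp(-.212,.0255),.12)
s=r.get_state();print(s["t"],s["tcp_pos"],tcp(-.212,.0255),s["force"],s["opening"])
a=frame("top");b=frame("side")
A=cv2.resize(a["image"][180:330,300:450],(600,600),interpolation=cv2.INTER_CUBIC);cv2.imwrite("pics/a1.png",A[...,::-1]);
B=cv2.resize(b["image"][130:290,330:530],(750,600),interpolation=cv2.INTER_CUBIC);cv2.imwrite("pics/b1.png",B[...,::-1])
E
```

```text
3.7667 [ 0.50590891 -0.18559684  0.02052862] [ 0.50549378 -0.18501817  0.01997372] [-0.52763204 -0.15194418 -0.0297563 ] -0.00012842300806003613
```

View pics/a1.png

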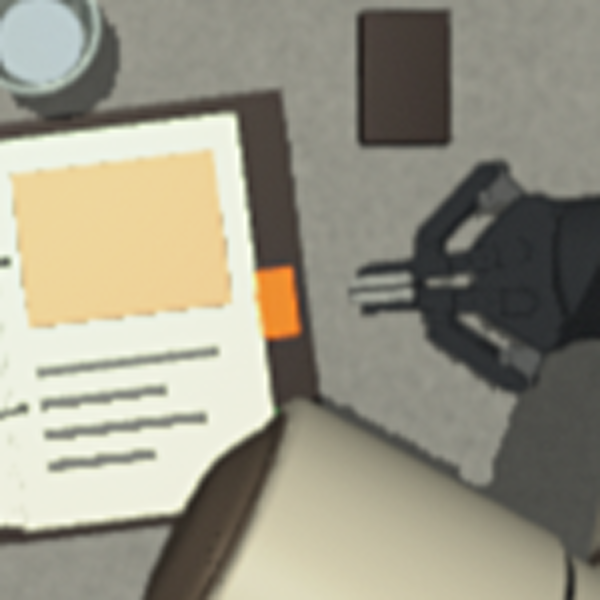

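View pics/b1.png

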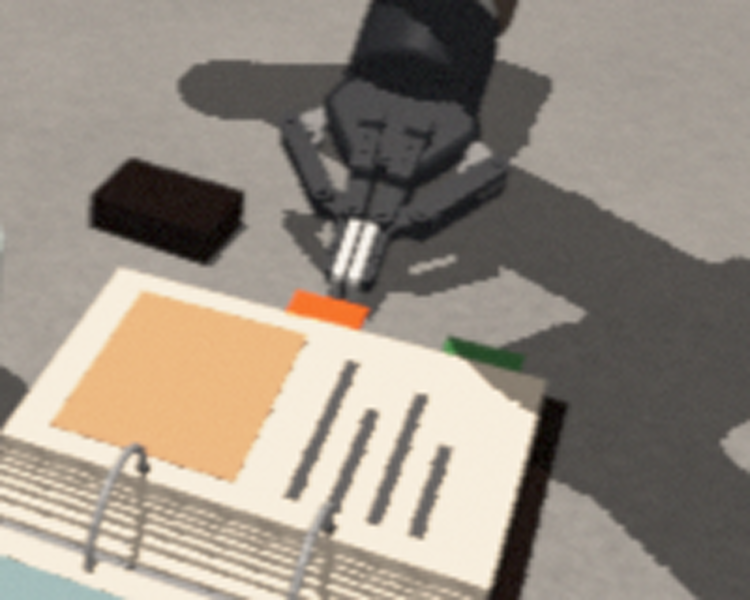

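The closed fingertips at (350,290) in the crop are in line with the orange tab at (280,303). The soap is clear of the hand. However, the forearm hangs over the menu's near corner, so I need its height before sweeping the board up.

```bash
python3 - <<'E'
from h import *
f=frame("top"); p=world(f)
m=p-O; Y=m@my; X=m@mx; Z=p[...,2]
k=(Z>.06)&(X<.0)&(X>-.45)
for x0 in np.arange(-.45,0.0,.05):
    kk=k&(X>=x0)&(X<x0+.05)
    if kk.sum()>5: print("x %.2f y %.3f..%.3f z %.3f..%.3f n%d"%(x0,Y[kk].min(),Y[kk].max(),Z[kk].min(),Z[kk].max(),kk.sum()))
# near menu zone: top heights at inner y
kk=k&(X>-.12)&(Y>-.2); print(np.round(np.c_[X[kk],Y[kk],Z[kk]][::max(1,kk.sum()//12)],3))
kk=(Y<-.19)&(Y>-.24)&(abs(X)<.03)&(Z>.012); q=np.c_[X[kk],Y[kk],Z[kk]]; print(np.round(q[np.argsort(-q[:,1])][:14],3))
E
```

```text
x -0.20 y -0.130..0.605 z 0.060..0.494 n286
x -0.15 y -0.315..0.623 z 0.060..0.578 n8334
x -0.10 y -0.355..0.632 z 0.060..0.581 n10454
x -0.05 y -0.537..0.416 z 0.060..0.580 n8608
[[-0.002 -0.144  0.522]
 [-0.027 -0.169  0.55 ]
 [-0.041 -0.193  0.545]
 [-0.046 -0.174  0.567]
 [-0.081  0.407  0.073]
 [-0.1    0.41   0.062]
 [-0.063 -0.132  0.581]
 [-0.108  0.426  0.121]
 [-0.11   0.497  0.119]
 [-0.083 -0.115  0.569]
 [-0.094 -0.146  0.574]
 [-0.104 -0.163  0.575]
 [-0.12  -0.162  0.565]]
[[-0.004 -0.215  0.025]
 [-0.001 -0.215  0.026]
 [ 0.001 -0.215  0.028]
 [ 0.003 -0.215  0.027]
 [ 0.005 -0.215  0.029]
 [-0.004 -0.216  0.03 ]
 [-0.006 -0.216  0.027]
 [ 0.007 -0.217  0.022]
 [-0.001 -0.217  0.028]
 [ 0.001 -0.217  0.027]
 [ 0.003 -0.217  0.029]
 [ 0.007 -0.218  0.032]
 [ 0.005 -0.218  0.028]
 [-0.002 -0.219  0.029]]
```

The forearm is about 0.55 m up, well clear. The measured tip corner is at (-0.215, 0.026), against (-0.212, 0.0255) commanded. I'll insert and start lifting.

```bash
python3 - <<'E'
from h import *
r.line_to(tcp(-.174,.0255),.04)
s=r.get_state();print(s["t"],np.round(s["force"],2))
for a in (4,10,20,30,40,50):
    y,z=arc(np.radians(a),.172); r.line_to(tcp(y,z),.06)
    s=r.get_state();print(a,round(s["t"],2),np.round(s["force"],2))
a=frame("top");b=frame("side");p=world(a)
cv2.imwrite("pics/b2.png",cv2.resize(b["image"][80:400,220:540],(600,600))[...,::-1])
E
```

```text
5.0167 [0.43 1.63 0.45]
4 5.47 [-0.33 -1.16 -0.56]
10 5.92 [ 1.1  -0.95 -0.66]
20 6.58 [ 0.47  0.13 -0.73]
30 7.22 [-0.08 -1.51 -0.29]
40 7.88 [-0.12 -1.33 -1.19]
50 8.53 [-0.69 -0.38 -0.25]
```

View pics/b2.png

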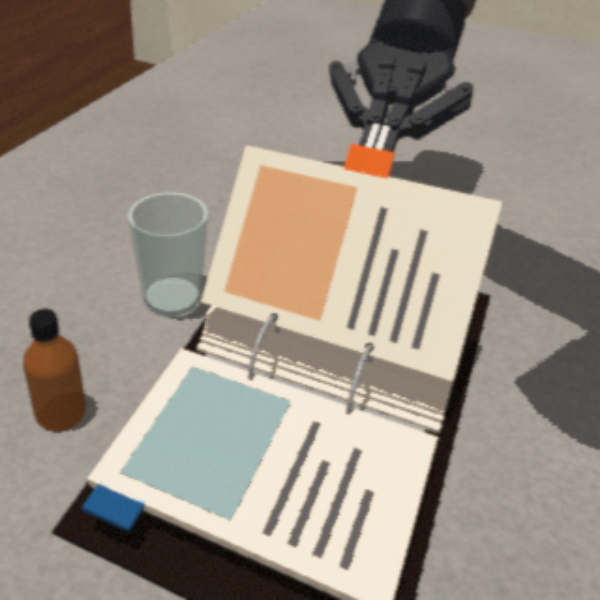

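The top board is at about 50°, the fingertip is behind the orange tab and the menu hasn't moved. I'll continue over the top.

```bash
python3 - <<'E'
from h import *
for a in (62,74,86,95,102,108):
    y,z=arc(np.radians(a),.172); r.line_to(tcp(y,z),.06)
    s=r.get_state();print(a,round(s["t"],2),np.round(s["force"],2))
r.pause(1.5)
y,z=arc(np.radians(108),.172)
r.line_to(tcp(y-.03,z+.04),.12); r.line_to(tcp(-.3,.26),.2)
r.pause(.5)
a=frame("top");b=frame("side");p=world(a);save(a,"a3.png")
cv2.imwrite("pics/b3.png",cv2.resize(b["image"][80:400,220:540],(600,600))[...,::-1])
X=(p-O)@mx;Y=(p-O)@my
for y0 in (-.13,-.06,.06,.13):
    k=(abs(Y-y0)<.02)&(abs(X)<.09); print(y0,np.nanmedian(p[k][:,2]))
print(r.get_state()["t"])
E
```

```text
62 9.38 [ 0.12 -0.08  0.18]
74 10.12 [-0.    0.04 -0.79]
86 10.88 [ 0.07 -0.35  0.43]
95 11.47 [ 0.34  0.21 -0.73]
102 11.97 [-0.26 -0.08  1.01]
108 12.43 [-0.23 -0.2  -0.23]
-0.13 0.03395088221655507
-0.06 0.0326159595369826
0.06 0.03663302340936192
0.13 0.03660044356170311
16.85
```

View pics/b3.png

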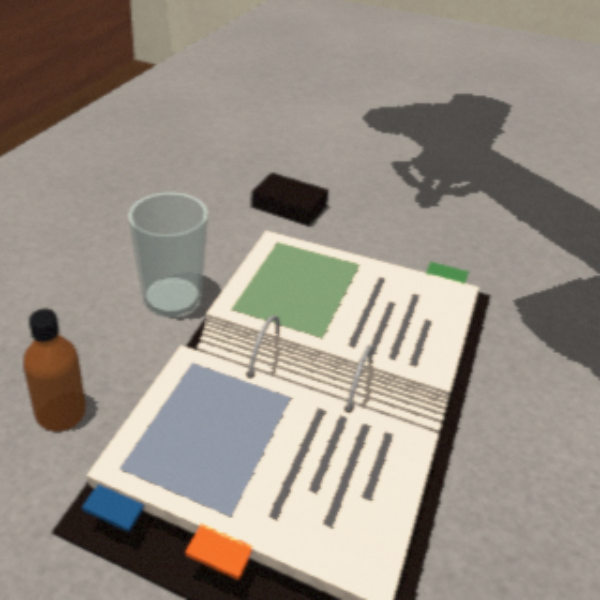

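View pics/a3.png

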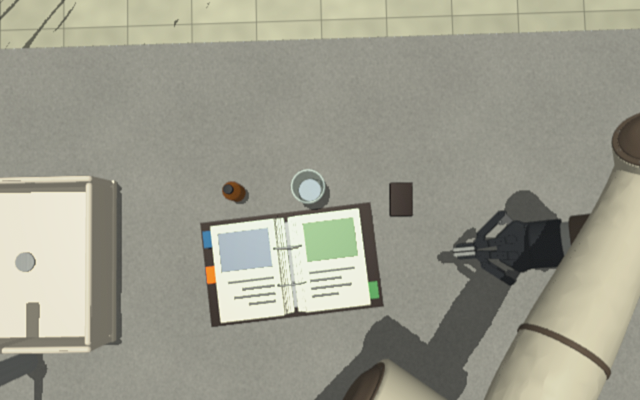

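The board lies flat on the left, with the orange tab at (210,275) in the top view. The green-tabbed board is still down on the right, and the menu, tumbler, bottle and soap sit at the same pixels as before. The robot is clear.

```bash
python3 -c "
from plant import r
print(r.hand_in())"
```

```text
the job is handed in; nothing more can be done
None
```

The orange-tabbed board was turned gently over the rings and lies flat on the left pile, everything else is where it was, and the job was handed in at about 17 s; no verdict came back.

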